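# Move the seed-sample boxes round the sorting tray

### The arm

A 7-joint arm with a two-finger parallel gripper is mounted at the origin on the work surface. World frame = base frame: x ahead of the robot, y to its left, z up, the work surface at z = 0. Lengths are in mm, angles in degrees, forces in N, time in s.
With the tool pointing down it reaches from about 425 to 925 mm from the base axis. Payload 6.8 kg.
Tool frame: the origin (TCP) lies at the very end of the fingers, on their centre line; the grasp point (between the pads) lies 19 mm behind it; z points along the fingers, y is the direction in which the jaws open and shut (so a half turn about z gives the same grasp; the last joint's range is limited). The gripper opens to 88 mm and grips with 3 to 60 N. Pads are 20 mm wide; open, the fingers measure 115 mm over their backs; the gripper's body (75 mm by 178 mm) begins 61 mm behind the grasp point.
Start: joints at [59.238, 27.33, 1.283, 89.118, -0.659, 63.558, -4.761], TCP at [280.662, -613.902, 222.664] pointing down, gripper open.
Joint ranges: [-169.35, 169.35], [-19.33, 120.38], [-80.79, 83.38], [13.8, 139.57], [-78.32, 258.32], [9.67, 109.79], [-169.56, 169.56]. Speed limits (degrees/s): [136.94, 136.94, 180, 180, 180, 180, 180].

### API

Orientations are given as [roll, pitch, yaw] about the fixed x, y, z axes, in that order (R = Rz(yaw) Ry(pitch) Rx(roll)).
In Python, from cell import observe, optics, manip gives the robot as it stands. The module is installed in compiled form; this text tells all that it offers.
- The arm moves only by the shell command python3 -m jog 'ROWS' [FORCE]. ROWS is JSON, a list that holds one entry, the list of rows, each a list of 5 numbers: the shift along the tool's x, y, z in m, then the turn about the tool's z in rad, then the closure, from 0 (fully open) to 1 (shut). A call has 1 to 5 rows; each row is the pose to reach, as a shift and turn from the pose commanded when the call began, along the tool's axes at that moment; what a row does not reach only later rows make up. A row lasts 1/12 s, in which the tool goes at most 41.7 mm and 7.16 degrees, less where a joint would pass 70% of its speed; a pose out of reach is approached as far as the arm can. A call with a gripper value outside its range is refused whole. The fingers move at their own pace and stop on an object; FORCE is the grip in N (left out, the last holds). Time passes only in rows, so rows that repeat a pose let the fingers close. It gives the time, the measured TCP pose, the force and the opening at its end, in the units of the state.
- observe(): the state, without advancing time (a new reading comes with each control period).
- optics.grab_frame(name): name is "scene" or "side" or "wrist"; returns (picture, depth): 400x640x3 uint8, red, green, blue; 400x640 float32, mm along the optical axis (not along the pixel's ray), 0 where there is no reading.
- optics.camera_params(name): a dict with "camera_matrix" (3x3 intrinsics, pixels), "eye" and "rotation" of the camera in the world. Camera axes: x right, y up, looking along -z (the intrinsics and any distortion apply to the point x, -y, -z); pixel columns grow to the right and rows downward; lengths in mm; the calibration is good to about 2 mm. A picture is of the moment at which its call begins: read the wrist's pose just before it. camera_params takes no time and is no camera call; for the wrist camera it gives the pose at the moment of the call.
- manip.finish_job(): hands the job in, once; it reports no verdict.
The state is a dict: "t": time; "joints": joint angles; "qvel": joint speeds; "joint_torque": joint torques, N m; "position": TCP position; "ee_rot": TCP orientation; "ft_force": force on the tool from outside, world axes, zero at the start; "ft_torque": the same for the moment, N m; "opening": opening from 0.0 (shut) to 1.0 (fully open).
Only numpy, scipy, OpenCV 4.12 (cv2) and the standard library are available. Lean on these libraries where they do the work, as an engineer would, in place of code of your own. Each camera call takes 0.05 s, during which the arm holds its last target. There are 200 camera calls.

### The job

Slide the three sample boxes round the sorting tray one at a time, without lifting them: first the yellow box into the empty red-marked corner, then the blue box into the place the yellow one left, then the black box into the place the blue one left. Push each box on in its direction of travel until it bears firmly on the rubber fence ahead of it, with about 10 N for half a second and never above 16 N, before you move the next, and leave it there standing flat. Leave the cup, the bowl and the marker alone.

Things in the scene. Friction and masses are not known exactly. Their poses are not given: they have to be found in the camera images.
- tray: white square tray fixed to the table, 216 mm outside, 200 mm between its walls; walls 8 mm thick, 40 mm high; floor 6 mm thick. Origin: centre of its underside; x, y parallel to its sides, z up. Four places, two by two, centred about (+-38, +-38) mm from the origin. Every wall carries a fence. The yellow and black boxes start at (-x,+y) and (+x,-y), either way round; the blue one at (-x,-y).
- red_corner (a point): centre of the tray's (+x,+y) place, on the floor's top face; it has a red patch on floor and rim and is empty at the start. A box home against its fence, here or in another place, has its centre 40 to 60 mm from the tray's middle along its direction of travel; across that direction it stays about 38 mm from the middle.
- box_yellow: sealed box with yellow lid: 70 x 70 mm, 36 mm high, 0.2 to 0.42 kg, with an upright square yellow grip 20 x 20 mm, 34 mm tall, in the middle of the lid (its top 70 mm above the underside). Box and grip faces start parallel to the tray's sides. Origin: centre of the underside, z up. Glides on the floor: drag about 0.2 of its weight plus any press from above.
- box_blue: sealed box with blue lid: 70 x 70 mm, 36 mm high, 0.2 to 0.42 kg, with an upright square blue grip 20 x 20 mm, 34 mm tall, in the middle of the lid (its top 70 mm above the underside). Box and grip faces start parallel to the tray's sides. Origin: centre of the underside, z up. Glides on the floor: drag about 0.2 of its weight plus any press from above.
- box_black: sealed box with black lid: 70 x 70 mm, 36 mm high, 0.2 to 0.42 kg, with an upright square black grip 20 x 20 mm, 34 mm tall, in the middle of the lid (its top 70 mm above the underside). Box and grip faces start parallel to the tray's sides. Origin: centre of the underside, z up. Glides on the floor: drag about 0.2 of its weight plus any press from above.
- fence_px: fence on the tray's +x side. Origin: inner face of that wall, mid-length, level with the tray's underside; x points out of the tray. A rubber-faced bar, 140 mm long, 17 to 39 mm high, stands parallel to the wall, its face 5 to 25 mm in from the origin: set by a screw, NOT measured, different each run and fence. The face yields 1 mm per 5 N, 4.5 mm at most, and springs back.
- fence_py: fence on the tray's +y side. Origin: inner face of that wall, mid-length, level with the tray's underside; x points out of the tray. A rubber-faced bar, 140 mm long, 17 to 39 mm high, stands parallel to the wall, its face 5 to 25 mm in from the origin: set by a screw, NOT measured, different each run and fence. The face yields 1 mm per 5 N, 4.5 mm at most, and springs back.
- fence_nx: fence on the tray's -x side. Origin: inner face of that wall, mid-length, level with the tray's underside; x points out of the tray. A rubber-faced bar, 140 mm long, 17 to 39 mm high, stands parallel to the wall, its face 5 to 25 mm in from the origin: set by a screw, NOT measured, different each run and fence. The face yields 1 mm per 5 N, 4.5 mm at most, and springs back.
- fence_ny: fence on the tray's -y side. Origin: inner face of that wall, mid-length, level with the tray's underside; x points out of the tray. A rubber-faced bar, 140 mm long, 17 to 39 mm high, stands parallel to the wall, its face 5 to 25 mm in from the origin: set by a screw, NOT measured, different each run and fence. The face yields 1 mm per 5 N, 4.5 mm at most, and springs back.
- cup: white cup, bystander, 60 mm across, 75 mm high, beside the tray. Origin: centre of the underside.
- bowl: blue bowl, bystander, 130 mm across, 45 mm high, beside the tray. Origin: centre of the underside.
- marker: red marker pen with a white cap, bystander, lying flat, 14 mm thick and 125 mm long along its y axis. Origin: on its underside.

How it is judged (in metres and radians):
On the way, in this order (a step that is already met when the one before it is completed fails the run):
1. the yellow box is in the red-marked corner place, pressed with over 5 N on the fence ahead of it, the other two boxes still where they began (x of box_yellow in the frame of tray between 0.027 and 0.066 m and y of box_yellow in the frame of tray between 0.027 and 0.066 m and distance of each of box_blue, box_black from where it was at the start of the episode below 0.012 m and (((x of box_black in the frame of tray between 0.027 and 0.066 m and y of box_black in the frame of tray between -0.066 and -0.027 m) and contact force between box_yellow and fence_px above 5 N) or ((x of box_black in the frame of tray between -0.066 and -0.027 m and y of box_black in the frame of tray between 0.027 and 0.066 m) and contact force between box_yellow and fence_py above 5 N))), for 0.2 s.
2. the blue box is in the place the yellow box left, pressed with over 5 N on the fence ahead of it, the black box still where it began (x of box_yellow in the frame of tray between 0.027 and 0.066 m and y of box_yellow in the frame of tray between 0.027 and 0.066 m and distance of box_black from where it was at the start of the episode below 0.012 m and (((x of box_blue in the frame of tray between -0.066 and -0.027 m and y of box_blue in the frame of tray between 0.027 and 0.066 m) and contact force between box_blue and fence_py above 5 N) or ((x of box_blue in the frame of tray between 0.027 and 0.066 m and y of box_blue in the frame of tray between -0.066 and -0.027 m) and contact force between box_blue and fence_px above 5 N))), for 0.2 s.
3. the black box is in the place the blue box left, pressed with over 5 N on the fence ahead of it (x of box_yellow in the frame of tray between 0.027 and 0.066 m and y of box_yellow in the frame of tray between 0.027 and 0.066 m and x of box_black in the frame of tray between -0.066 and -0.027 m and y of box_black in the frame of tray between -0.066 and -0.027 m and (((x of box_blue in the frame of tray between -0.066 and -0.027 m and y of box_blue in the frame of tray between 0.027 and 0.066 m) and contact force between box_black and fence_nx above 5 N) or ((x of box_blue in the frame of tray between 0.027 and 0.066 m and y of box_blue in the frame of tray between -0.066 and -0.027 m) and contact force between box_black and fence_ny above 5 N))), for 0.2 s.
At the end, for the whole second after the job is handed in: Yellow stands in the red-marked place, blue in yellow's old place, black in blue's old place: each centre 27 to 66 mm from the tray's middle along both tray axes, at least 33 mm in the direction it was pushed; all flat on the tray's floor, at rest (x of box_yellow in the frame of tray between 0.027 and 0.066 m and y of box_yellow in the frame of tray between 0.027 and 0.066 m and x of box_black in the frame of tray between -0.066 and -0.027 m and y of box_black in the frame of tray between -0.066 and -0.027 m and (((x of box_blue in the frame of tray between -0.066 and -0.027 m and y of box_blue in the frame of tray between 0.027 and 0.066 m) and x of box_yellow in the frame of tray above 0.033 m and y of box_blue in the frame of tray above 0.033 m and x of box_black in the frame of tray below -0.033 m) or ((x of box_blue in the frame of tray between 0.027 and 0.066 m and y of box_blue in the frame of tray between -0.066 and -0.027 m) and y of box_yellow in the frame of tray above 0.033 m and x of box_blue in the frame of tray above 0.033 m and y of box_black in the frame of tray below -0.033 m)) and linear speed of each of box_yellow, box_blue, box_black below 0.01 m/s and angle between each of box_yellow, box_blue, box_black's own z axis and vertical below 0.06 rad and z of each of box_yellow, box_blue, box_black in the frame of tray below 0.009 m); the robot touches nothing.
It fails at once if a box is pressed on a fence with more than 16 N (contact force between any of box_yellow, box_blue, box_black and fence_px above 16 N or contact force between any of box_yellow, box_blue, box_black and fence_py above 16 N or contact force between any of box_yellow, box_blue, box_black and fence_nx above 16 N or contact force between any of box_yellow, box_blue, box_black and fence_ny above 16 N).
It fails at once if a box is lifted more than 10 mm off the tray's floor (z of any of box_yellow, box_blue, box_black in the frame of tray above 0.016 m).
It fails at once if the cup, the bowl or the marker is moved more than 20 mm (distance of any of cup, bowl, marker from where it was at the start of the episode above 0.02 m).
It also fails if it takes over 69 s, if anything falls off the work surface, if the arm or the gripper's body presses on something with over 40 N, if the wrist force passes 120 N, or if a joint passes its speed limit or range.

## Working session

There is one attempt and no reset: what is moved stays moved. The work goes in short steps, Python scripts to look and compute and a shell command to move; the robot and the scene stay as the last step left them, time stands still between calls to the robot, and variables do not carry over. Pictures are saved under pics/ and viewed, about 8 in all and at most 12, crops included, and the job is handed in when it is done.

```bash
mkdir -p pics
python3 - <<'E'
from cell import observe, optics
import cv2,numpy as np
s=observe(); print({k:np.round(v,3).tolist() for k,v in s.items()})
ims=[]
for n in("scene","side"):
    p,d=optics.grab_frame(n); np.savez(f"pics/{n}0.npz",p=p,d=d)
    cv2.imwrite(f"pics/{n}0.png",p[...,::-1])
    c=optics.camera_params(n); print(n,{k:np.round(v,4).tolist() for k,v in c.items()})
E
```

```text
{'t': 0.0, 'joints': [59.239, 27.373, 1.281, 89.176, -0.656, 63.558, -4.763], 'qvel': [-0.027, 0.004, -0.094, -0.037, 0.019, -0.018, -0.038], 'joint_torque': [0.0, -58.285, 1.535, -27.26, -0.054, 0.017, 0.0], 'position': [280.365, -613.375, 221.723], 'ee_rot': [-179.9, 0.01, 24.568], 'ft_force': [-0.882, -0.286, -0.338], 'ft_torque': [-0.008, 0.007, -0.032], 'opening': 1.001}
scene {'camera_matrix': [[380.8575, 0.0, 320.9718], [0.0, 380.8575, 200.4891], [0.0, 0.0, 1.0]], 'eye': [1084.5055, 325.3119, 601.056], 'rotation': [44.1812, 0.1515, 120.5206]}
side {'camera_matrix': [[461.8581, 0.0, 318.4158], [0.0, 461.8581, 204.4021], [0.0, 0.0, 1.0]], 'eye': [516.1778, -763.1675, 705.9302], 'rotation': [49.7669, 0.613, -5.4917]}
```

View pics/scene0.png

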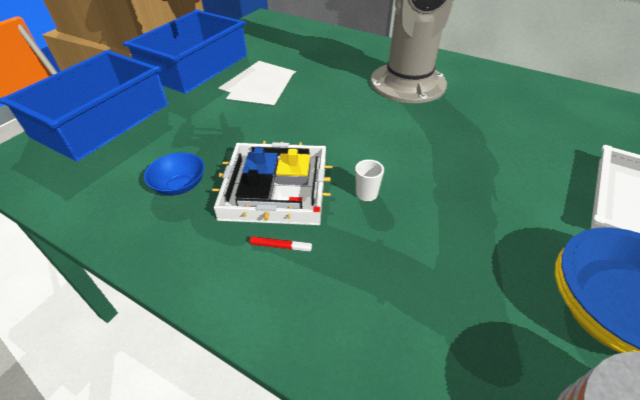

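View pics/side0.png

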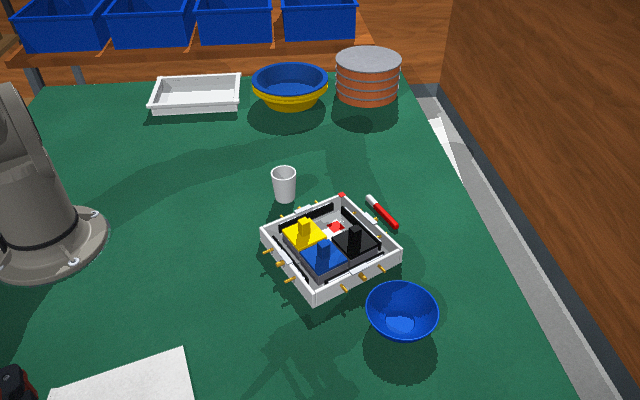

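The scene view shows the tray at about (270,180), with the red corner at (318,209). Yellow is at (292,165), blue at (262,160) and black at (255,185). The side view has the red corner at (341,195), yellow (303,232), blue (323,253), black (355,240), cup (284,184) and marker (383,212). Next I measure using depth and colour.

```bash
cat > h.py <<'E'
from cell import observe, optics
import cv2,numpy as np
from scipy.spatial.transform import Rotation as R
def cloud(n,p,d,c=None):
    c=c or optics.camera_params(n); K=np.array(c["camera_matrix"])
    v,u=np.mgrid[:400,:640]; z=d
    X=np.stack([(u-K[0,2])/K[0,0]*z,-(v-K[1,2])/K[1,1]*z,-z],-1)
    W=X@R.from_euler('xyz',c["rotation"],degrees=True).as_matrix().T+np.array(c["eye"])
    W[d<=0]=np.nan; return W
def masks(p):
    h=cv2.cvtColor(p,cv2.COLOR_RGB2HSV); H,S,V=[h[...,i].astype(int) for i in range(3)]
    return dict(yellow=(H>20)&(H<35)&(S>150)&(V>90),blue=(H>100)&(H<125)&(S>150)&(V>40),black=(V<60)&(S<130),
      red=((H<6)|(H>174))&(S>160)&(V>100),white=(S<50)&(V>110))
E
python3 - <<'E'
from h import *
for n in("scene","side"):
    f=np.load(f"pics/{n}0.npz");p,d=f["p"],f["d"];W=cloud(n,p,d);m=masks(p)
    near=np.zeros(d.shape,bool)
    if n=="scene": near[138:228,208:335]=1
    else: near[185:312,250:410]=1
    w=near&m["white"]&(abs(W[...,2]-40)<5)
    P=W[w][:,:2].astype(np.float32); r=cv2.minAreaRect(P); print(n,"rim",len(P),r)
    t=near&(abs(W[...,2]-76)<6)
    for c in("yellow","blue","black"):
        q=W[t&m[c]]; 
        if len(q): print(c,len(q),q.mean(0).round(1),q.min(0).round(1),q.max(0).round(1), "lid",(lambda a:(len(a),np.round((a.min(0)+a.max(0))/2,1)))(W[near&m[c]&(abs(W[...,2]-42)<4)]))
    q=W[near&m["red"]&(abs(W[...,2]-40)<5)]; print("red rim",len(q),q.mean(0) if len(q) else '')
    q=W[near&m["red"]&(abs(W[...,2]-6)<6)]; print("red floor",len(q),q.mean(0) if len(q) else '')
    tb=W[::9,::9][np.isfinite(W[::9,::9,2])]; print("table z",np.median(tb[(abs(tb[:,2])<30)][:,2]))
E
```

```text
scene rim 1465 ((597.070556640625, -85.90174865722656), (223.4209442138672, 219.5792999267578), 27.374048233032227)
yellow 63 [548.7 -67.2  74.1] [536.3 -80.1  70. ] [560.1 -56.2  76.5] lid (521, array([545.2, -67.9,  42. ]))
blue 63 [ 586.8 -133.3   74. ] [ 569.1 -147.8   70.1] [ 653.6 -108.4   76.8] lid (468, array([ 582.3, -133.5,   41.9]))
black 61 [649.4 -98.8  74.1] [ 637.5 -109.6   70. ] [659.2 -89.2  76.8] lid (641, array([592.9, -84.4,  41.9]))
red rim 31 [641.25751583  45.30144315  40.12447318]
red floor 45 [609.65916484 -21.67798075   5.19668602]
table z -0.8460542647658258
side rim 1832 ((573.318115234375, -39.479949951171875), (221.63609313964844, 322.5102233886719), 26.40696907043457)
yellow 82 [545.4 -70.1  74.9] [534.4 -80.6  70.7] [556.9 -56.3  78.3] lid (653, array([545.4, -69. ,  42.1]))
blue 90 [ 578.8 -138.6   74.8] [ 567.  -148.3   70.2] [ 589.8 -125.4   77.7] lid (1022, array([ 631.4, -186.3,   42. ]))
black 61 [ 646.1 -104.6   74.7] [ 634.6 -114.1   70.9] [657.9 -87.1  78.5] lid (734, array([589.3, -88.1,  42. ]))
red rim 21 [638.89448025  50.19861029  41.08589088]
red floor 210 [674.54698973  -9.19835245   7.43074894]
table z 0.17214026814980343
```

Tray centre is about (597,-86), yaw about 27°, with yellow at (-x,+y), blue at (-x,-y) and black at (+x,-y). So yellow goes +x, blue +y and black -x. I'll move above the tray for a closer wrist view.

```bash
python3 -m jog '[[[0.032,-0.022,-0.009,-0.01,0],[0.064,-0.044,-0.018,-0.02,0],[0.096,-0.066,-0.027,-0.03,0],[0.128,-0.088,-0.036,-0.04,0],[0.160,-0.110,-0.045,-0.042,0]]]' 40
python3 -m jog '[[[0.032,-0.022,-0.009,0,0],[0.064,-0.044,-0.018,0,0],[0.096,-0.066,-0.027,0,0],[0.128,-0.088,-0.036,0,0],[0.160,-0.110,-0.045,0,0]]]'
```

```text
t: 0.52
position: [380.8, -445.4, 267.7]
ee_rot: [-180.0, 0.0, 27.0]
ft_force: [0.6, 0.7, 0.1]
opening: 1.005
t: 0.93
position: [473.4, -274.8, 312.9]
ee_rot: [-180.0, 0.0, 27.0]
ft_force: [1.0, -0.1, 0.3]
opening: 1.002
```

```bash
python3 -m jog '[[[0.034,-0.02,-0.008,0,0],[0.068,-0.04,-0.016,0,0],[0.102,-0.06,-0.024,0,0],[0.136,-0.08,-0.032,0,0],[0.160,-0.1,-0.04,0,0]]]'
python3 -m jog '[[[0.02,-0.006,0,0,0],[0.02,-0.006,0,0,0],[0.02,-0.006,0,0,0]]]'
python3 - <<'E'
from h import *
c=optics.camera_params("wrist"); p,d=optics.grab_frame("wrist"); np.savez("pics/w0.npz",p=p,d=d,c=np.array(c,dtype=object))
cv2.imwrite("pics/w0.png",p[...,::-1]); print(c, observe()["position"])
E
```

```text
t: 1.35
position: [571.7, -112.0, 352.6]
ee_rot: [-179.9, -0.0, 27.1]
ft_force: [0.5, -1.2, 0.6]
opening: 1.0
t: 1.6
position: [585.6, -99.5, 352.0]
ee_rot: [-180.0, 0.1, 27.1]
ft_force: [-0.5, -0.8, -0.3]
opening: 0.998
{'camera_matrix': array([[331.56778379,   0.        , 320.43738555],
       [  0.        , 331.56778379, 201.45251473],
       [  0.        ,   0.        ,   1.        ]]), 'eye': array([643.99608804, -69.76173513, 513.45686341]), 'rotation': array([-1.39774518e+01, -3.16842052e-03, -6.29198182e+01])} [ 585.00955137 -101.12907706  351.97045635]
```

View pics/w0.png

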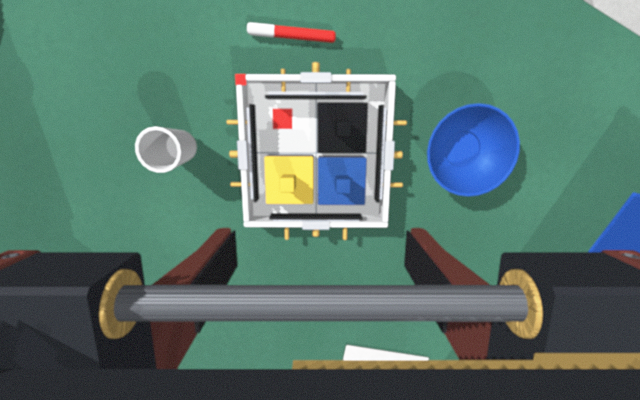

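The wrist view shows the whole tray, with the rim from (237,75) to (395,227). Red is top left, black (342,127), yellow (289,180) and blue (343,180). Fence bars lie along each wall. I'll measure with rays onto known planes.

```bash
cat >> h.py <<'E'
def rays(c,uv,z):
    K=np.array(c["camera_matrix"]); uv=np.asarray(uv,float).reshape(-1,2)
    X=np.c_[(uv[:,0]-K[0,2])/K[0,0],-(uv[:,1]-K[1,2])/K[1,1],-np.ones(len(uv))]
    D=X@R.from_euler('xyz',c["rotation"],degrees=True).as_matrix().T; e=np.array(c["eye"])
    return e+D*((z-e[2])/D[:,2])[:,None]
def biggest(m):
    n,l,s,_=cv2.connectedComponentsWithStats(m.astype(np.uint8)); return l==1+np.argmax(s[1:,4])
def rect(c,m,z):
    cs,_=cv2.findContours(m.astype(np.uint8),0,cv2.CHAIN_APPROX_NONE); k=max(cs,key=cv2.contourArea)
    return cv2.minAreaRect(rays(c,k,z)[:,:2].astype(np.float32))
E
python3 - <<'E'
from h import *
f=np.load("pics/w0.npz",allow_pickle=True);p,d,c=f["p"],f["d"],f["c"].item();W=cloud("wrist",p,d,c);m=masks(p)
roi=np.zeros(d.shape,bool); roi[65:235,228:402]=1
w=roi&(abs(W[...,2]-40)<6)&m["white"]; out=rect(c,biggest(w),40); print("rim",out)
t0=np.array(out[0]); y=np.radians(27); Rt=np.array([[np.cos(y),np.sin(y)],[-np.sin(y),np.cos(y)]])
for k in("yellow","blue","black"):
    g=roi&m[k]&(W[...,2]>66)&(W[...,2]<82); g=biggest(g); rg=rect(c,g,76)
    l=cv2.morphologyEx((roi&m[k]).astype(np.uint8),cv2.MORPH_OPEN,np.ones((9,9))); l=rect(c,biggest(l),42)
    print(k,"grip",np.round(rg[0],1),np.round(rg[1],1),round(rg[2],1),"tray",(Rt@(np.array(rg[0])-t0)).round(1),"| lid",np.round(l[0],1),np.round(l[1],1),round(l[2],2),"tray",(Rt@(np.array(l[0])-t0)).round(1))
b=roi&m["black"]&(abs(W[...,2]-38)<6)
n,l,s,_=cv2.connectedComponentsWithStats(b.astype(np.uint8))
for i in range(1,n):
    if s[i,4]>80:
        q=(rays(c,np.argwhere(l==i)[:,::-1],39)[:,:2]-t0)@Rt.T; print("bar",s[i].tolist(),q.min(0).round(1),q.max(0).round(1))
E
```

```text
rim ((596.3303833007812, -85.74917602539062), (221.57015991210938, 221.33993530273438), 27.080615997314453)
yellow grip [547.8 -67.8] [19.2 20.2] 26.0 tray [-35.  38.] | lid [545.1 -79.9] [67.2 32.1] 74.42 tray [-43.   28.5]
blue grip [ 581.1 -136. ] [19.3 18.9] 27.7 tray [-36.4 -37.9] | lid [ 580.7 -136.4] [65.9 65.2] 27.08 tray [-37. -38.]
black grip [ 646.8 -101.7] [18.9 19.4] 27.1 tray [ 37.7 -37.1] | lid [ 647.  -102.2] [63.7 64.6] 27.08 tray [ 37.7 -37.7]
bar [266, 96, 99, 3, 193] [ 77.6 -66.9] [80.2 67. ]
bar [318, 103, 49, 49, 2002] [  5.5 -70.6] [71. -4.]
bar [250, 105, 7, 96, 231] [-66.3  85.7] [68.2 89.6]
bar [376, 106, 6, 95, 242] [-66.  -92.4] [ 67.1 -88. ]
bar [271, 215, 90, 4, 222] [-93.8 -66.6] [-89.1  66.1]
```

```bash
python3 -m jog '[[[-0.006,-0.014,0.038,0,0.3],[-0.012,-0.028,0.076,0,0.4],[-0.018,-0.040,0.114,0,0.4],[-0.018,-0.046,0.152,0,0.4],[-0.018,-0.046,0.190,0,0.4]]]' 40
python3 -m jog '[[[0,0,0.035,0,0.4],[0,0,0.050,0,0.4],[0,0,0.050,0,0.4],[0,0,0.050,0,0.4],[0,0,0.050,0,0.4]]]'
python3 -c "
from cell import observe
import numpy as np
s=observe();print(np.round(s['position'],2),np.round(s['ee_rot'],2),np.round(s['ft_force'],2))
from h import *
c=optics.camera_params('wrist');p,d=optics.grab_frame('wrist');cv2.imwrite('pics/w1.png',p[...,::-1])"
```

```text
t: 2.07
position: [546.7, -68.7, 161.4]
ee_rot: [180.0, 0.0, 26.9]
ft_force: [0.6, 0.4, -1.2]
opening: 0.661
t: 2.48
position: [549.3, -68.9, 114.0]
ee_rot: [179.9, -0.1, 26.9]
ft_force: [-0.1, 0.5, 0.5]
opening: 0.605
[549.34 -68.85 114.05] [ 1.7992e+02 -9.0000e-02  2.6880e+01] [-0.11  0.46  0.46]
```

View pics/w1.png

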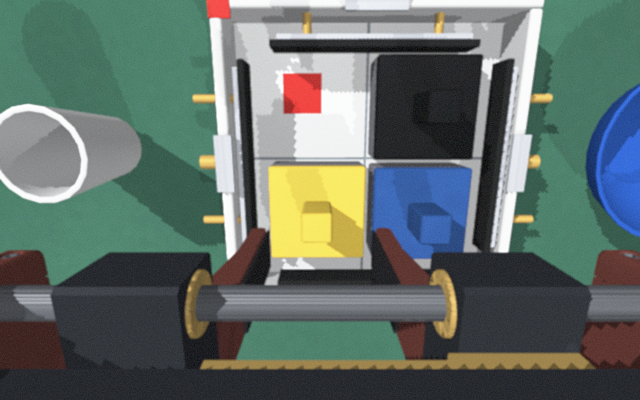

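The fingers straddle the yellow grip, at (317,220). Descending and closing on it.

```bash
python3 -m jog '[[[-0.001,-0.001,0.03,0,0.4],[-0.001,-0.001,0.052,0,0.4],[-0.001,-0.001,0.06,0,0.4],[-0.001,-0.001,0.066,0,0.4],[-0.001,-0.001,0.066,0,0.4]]]' 40
python3 -m jog '[[[0,0,0,0,0.4],[0,0,0,0,0.4],[0,0,0,0,0.4]]]'
python3 -m jog '[[[0,0,0,0,0.7],[0,0,0,0,1],[0,0,0,0,1],[0,0,0,0,1],[0,0,0,0,1]]]'
python3 -m jog '[[[0,0,0,0,1],[0,0,0,0,1],[0,0,0,0,1],[0,0,0,0,1]]]'
```

```text
t: 2.95
position: [547.5, -67.5, 46.9]
ee_rot: [180.0, -0.0, 27.0]
ft_force: [0.5, 0.4, 0.0]
opening: 0.6
t: 3.2
position: [548.2, -67.4, 47.8]
ee_rot: [179.9, -0.1, 27.0]
ft_force: [1.4, -0.2, -0.1]
opening: 0.6
t: 3.62
position: [547.2, -67.4, 46.7]
ee_rot: [180.0, -0.0, 27.0]
ft_force: [-0.4, 0.9, -0.5]
opening: 0.259
t: 3.95
position: [547.2, -67.3, 46.7]
ee_rot: [-180.0, 0.0, 27.0]
ft_force: [0.3, 0.4, -0.3]
opening: 0.221
```

```bash
python3 -m jog '[[[0.014,0,0,0,1],[0.028,0,0,0,1],[0.042,0,0,0,1],[0.056,0,0,0,1],[0.066,0,0,0,1]]]'
python3 -m jog '[[[0,0,0,0,1],[0,0,0,0,1],[0,0,0,0,1],[0,0,0,0,1],[0,0,0,0,1]]]'
for i in 1; do python3 -c "
from cell import observe
import numpy as np
s=observe();f=np.array(s['ft_force']);p=np.array(s['position'])-[596.3,-85.75,0];y=np.radians(27.08);c,n=np.cos(y),np.sin(y)
print('tray pos',round(c*p[0]+n*p[1],2),round(-n*p[0]+c*p[1],2),'F',round(c*f[0]+n*f[1],2),round(-n*f[0]+c*f[1],2),round(f[2],2))" ; done
```

```text
t: 4.37
position: [606.9, -36.9, 46.7]
ee_rot: [-180.0, -0.0, 27.0]
ft_force: [-0.8, -0.6, 2.8]
opening: 0.227
t: 4.78
position: [605.5, -37.9, 46.7]
ee_rot: [180.0, 0.0, 26.9]
ft_force: [-0.3, -0.3, 0.7]
opening: 0.224
tray pos 30.01 38.43 F -0.38 -0.12 0.68
```

```bash
cat > st.py <<'E'
from cell import observe
import numpy as np
s=observe();f=np.array(s['ft_force']);p=np.array(s['position'])-[596.3,-85.75,0];y=np.radians(27.08);c,n=np.cos(y),np.sin(y)
print(round(s['t'],2),'tray pos',round(c*p[0]+n*p[1],2),round(-n*p[0]+c*p[1],2),round(p[2],1),'F',round(c*f[0]+n*f[1],2),round(-n*f[0]+c*f[1],2),round(f[2],2),'open',round(s['opening'],3))
E
python3 -m jog '[[[0.003,0,0,0,1],[0.006,0,0,0,1],[0.006,0,0,0,1]]]' >/dev/null; python3 st.py
python3 -m jog '[[[0.001,0,0,0,1],[0.002,0,0,0,1],[0.002,0,0,0,1]]]' >/dev/null; python3 st.py
python3 -m jog '[[[0.001,0,0,0,1],[0.002,0,0,0,1],[0.002,0,0,0,1]]]' >/dev/null; python3 st.py
```

```text
5.03 tray pos 36.92 38.4 46.7 F -0.1 -0.53 2.18 open 0.226
5.28 tray pos 38.76 38.44 46.7 F -0.88 -0.58 2.18 open 0.225
5.53 tray pos 40.91 38.57 46.7 F -0.61 -0.31 2.33 open 0.224
```

```bash
python3 -m jog '[[[0.001,0,0,0,1],[0.001,0,0,0,1]]]' >/dev/null; python3 st.py
python3 -m jog '[[[0.001,0,0,0,1],[0.001,0,0,0,1]]]' >/dev/null; python3 st.py
python3 -m jog '[[[0.0005,0,0,0,1],[0.0005,0,0,0,1]]]' >/dev/null; python3 st.py
```

```text
5.7 tray pos 41.9 38.61 46.7 F -1.01 0.12 3.31 open 0.222
5.87 tray pos 42.91 38.59 46.7 F -0.41 -0.8 4.09 open 0.221
6.03 tray pos 43.26 38.59 46.7 F -1.64 -0.64 3.91 open 0.226
```

```bash
python3 -m jog '[[[0.001,0,0,0,1],[0.001,0,0,0,1]]]' >/dev/null; python3 st.py
python3 -m jog '[[[0.001,0,0,0,1],[0.001,0,0,0,1]]]' >/dev/null; python3 st.py
```

```text
6.2 tray pos 44.06 38.58 46.7 F -2.94 0.5 4.05 open 0.227
6.37 tray pos 44.43 38.57 46.7 F -5.19 0.64 6.5 open 0.222
```

```bash
python3 - <<'E'
from h import *
f=np.load("pics/w0.npz",allow_pickle=True)
p,d=optics.grab_frame("side");cv2.imwrite("pics/s1.png",cv2.resize(p[180:320,250:420,::-1],None,fx=4,fy=4))
E
python3 -m jog '[[[0.0005,0,0,0,1],[0.001,0,0,0,1]]]' >/dev/null; python3 st.py
python3 -m jog '[[[0,0,0,0,1]]]' >/dev/null; python3 st.py
python3 -m jog '[[[0.0005,0,0,0,1],[0.0005,0,0,0,1]]]' >/dev/null; python3 st.py
```

```text
6.58 tray pos 44.63 38.58 46.7 F -7.94 1.71 10.49 open 0.225
6.67 tray pos 44.64 38.52 46.7 F -7.02 0.75 9.08 open 0.224
6.83 tray pos 44.82 38.57 46.7 F -7.69 0.91 9.15 open 0.223
```

```bash
python3 -m jog '[[[0.0005,0,-0.0003,0,1],[0.001,0,-0.0005,0,1]]]' >/dev/null; python3 st.py
python3 -m jog '[[[0,0,0,0,1]]]' >/dev/null; python3 st.py
python3 -m jog '[[[0.0005,0,0,0,1],[0.0005,0,0,0,1]]]' >/dev/null; python3 st.py
```

```text
7.0 tray pos 45.1 38.58 46.8 F -8.79 1.02 7.93 open 0.227
7.08 tray pos 45.09 38.55 46.8 F -9.21 1.42 8.61 open 0.227
7.25 tray pos 45.27 38.61 46.8 F -8.59 1.47 10.06 open 0.222
```

```bash
python3 -m jog '[[[0.0005,0,-0.0003,0,1],[0.001,0,-0.0005,0,1]]]' >/dev/null; python3 st.py
python3 -m jog '[[[0.0005,0,0,0,1],[0.0005,0,0,0,1]]]' >/dev/null; python3 st.py
python3 -m jog '[[[0,0,0,0,1],[0,0,0,0,1]]]' >/dev/null; python3 st.py
```

```text
7.42 tray pos 45.51 38.57 46.9 F -10.01 0.89 6.57 open 0.225
7.58 tray pos 45.74 38.59 46.9 F -11.5 1.34 9.62 open 0.222
7.75 tray pos 45.7 38.55 46.9 F -11.39 1.38 8.82 open 0.226
```

```bash
python3 -m jog '[[[0.0002,0,0,0,1],[0.0002,0,0,0,1],[0.0002,0,0,0,1]]]' >/dev/null; python3 st.py
python3 -m jog '[[[0,0,0,0,1],[0,0,0,0,1],[0,0,0,0,1],[0,0,0,0,1]]]' >/dev/null; python3 st.py
python3 -c "
from h import *
p,d=optics.grab_frame('side');cv2.imwrite('pics/s2.png',cv2.resize(p[180:320,250:420,::-1],None,fx=4,fy=4))"
```

```text
8.0 tray pos 45.73 38.59 46.9 F -11.72 1.58 9.68 open 0.224
8.33 tray pos 45.73 38.56 46.9 F -11.44 0.71 9.3 open 0.223
```

View pics/s2.png

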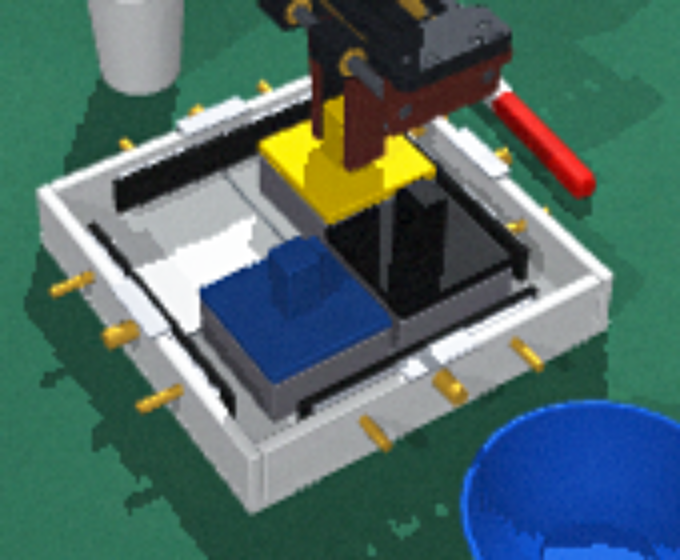

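The picture shows yellow, at (345,165), hard against the +x fence, with blue and black untouched. The press is about 9–11 N, held for over 0.5 s. I'll relax, release, lift and go to blue.

```bash
python3 -m jog '[[[-0.001,0,0,0,1],[-0.002,0,-0.0003,0,1],[-0.0025,0,-0.0005,0,1]]]' >/dev/null; python3 st.py
python3 -m jog '[[[0,0,0,0,0.4],[0,0,0,0,0.4],[0,0,0,0,0.4],[0,0,0,0,0.4],[0,0,0,0,0.4]]]' >/dev/null; python3 st.py
python3 -m jog '[[[0,0,-0.02,0,0.4],[0,0,-0.05,0,0.4],[0,0,-0.07,0,0.4],[0,0,-0.07,0,0.4]]]' >/dev/null; python3 st.py
```

```text
8.63 tray pos 44.75 38.55 46.9 F -3.61 -0.33 -2.91 open 0.228
9.05 tray pos 48.05 38.66 48.4 F -0.39 -0.65 0.67 open 0.569
9.38 tray pos 50.49 37.42 122.9 F 0.56 -0.31 0.52 open 0.604
```

```bash
python3 -m jog '[[[-0.025,0.025,0,0,0.4],[-0.05,0.05,0,0,0.4],[-0.075,0.07,0,0,0.4],[-0.085,0.076,0.01,0,0.4],[-0.085,0.076,0.01,0,0.4]]]' >/dev/null; python3 st.py
for i in 1 2 3; do python3 -m jog '[[[0,0,0,0,0.4]]]' >/dev/null; python3 st.py; done
python3 - <<'E'
from h import *
c=optics.camera_params("wrist");p,d=optics.grab_frame("wrist");cv2.imwrite("pics/w2.png",p[...,::-1]);W=cloud("wrist",p,d,c);m=masks(p)
y=np.radians(27.08); Rt=np.array([[np.cos(y),np.sin(y)],[-np.sin(y),np.cos(y)]]);t0=np.array([596.3,-85.75])
for k in("yellow","blue","black"):
    g=m[k]&(W[...,2]>66)&(W[...,2]<82)
    if g.sum()>30:
        r=rect(c,biggest(g),76); print(k,(Rt@(np.array(r[0])-t0)).round(1),np.round(r[1:2],1),r[2])
E
```

```text
9.8 tray pos -42.12 -39.52 106.2 F -0.62 -0.48 -0.83 open 0.601
9.88 tray pos -37.93 -36.54 107.3 F 0.71 0.77 0.17 open 0.6
9.97 tray pos -35.91 -35.44 108.0 F 0.44 -0.17 0.24 open 0.596
10.05 tray pos -35.56 -35.46 108.3 F 0.67 0.14 0.58 open 0.598
yellow [42.8 36.1] [[19.2 22.3]] 27.12942886352539
blue [-35.2 -37.5] [[22.  19.3]] 27.12548828125
black [ 38.1 -36.9] [[19.4 19.3]] 27.129751205444336
```

```bash
python3 -m jog '[[[-0.001,0.0025,0.03,0,0.4],[-0.001,0.0025,0.05,0,0.4],[-0.001,0.0025,0.06,0,0.4],[-0.001,0.0025,0.06,0,0.4],[-0.001,0.0025,0.06,0,0.4]]]' >/dev/null; python3 st.py
python3 -m jog '[[[0,0,0,0,0.4],[0,0,0,0,0.4],[0,0,0,0,0.4]]]' >/dev/null; python3 st.py
python3 -m jog '[[[0,0,0,0,0.7],[0,0,0,0,1],[0,0,0,0,1],[0,0,0,0,1],[0,0,0,0,1]]]' >/dev/null; python3 st.py
python3 -m jog '[[[0,0,0,0,1],[0,0,0,0,1],[0,0,0,0,1],[0,0,0,0,1]]]' >/dev/null; python3 st.py
```

```text
10.52 tray pos -38.06 -39.12 48.2 F -0.23 -0.34 -0.59 open 0.6
10.77 tray pos -37.99 -40.19 49.3 F -0.11 0.09 0.42 open 0.603
11.18 tray pos -38.8 -39.68 48.2 F -0.48 1.43 -0.1 open 0.262
11.52 tray pos -38.76 -39.59 48.2 F -0.97 0.42 1.16 open 0.221
```

```bash
python3 -m jog '[[[0,-0.014,0,0,1],[0,-0.028,0,0,1],[0,-0.042,0,0,1],[0,-0.056,0,0,1],[0,-0.066,0,0,1]]]' >/dev/null; python3 st.py
python3 -m jog '[[[0,-0.005,0,0,1],[0,-0.01,0,0,1],[0,-0.01,0,0,1],[0,-0.01,0,0,1]]]' >/dev/null; python3 st.py
python3 -m jog '[[[0,-0.002,0,0,1],[0,-0.004,0,0,1],[0,-0.004,0,0,1]]]' >/dev/null; python3 st.py
python3 -m jog '[[[0,-0.002,0,0,1],[0,-0.003,0,0,1],[0,-0.003,0,0,1]]]' >/dev/null; python3 st.py
```

```text
11.93 tray pos -38.53 29.14 48.2 F -0.76 -0.08 -1.77 open 0.225
12.27 tray pos -38.57 36.47 48.1 F 0.02 1.15 0.11 open 0.226
12.52 tray pos -38.67 40.03 48.1 F 0.37 -1.01 0.03 open 0.224
12.77 tray pos -38.61 43.4 48.2 F -0.28 -0.55 1.11 open 0.224
```

```bash
python3 -m jog '[[[0,-0.001,0,0,1],[0,-0.002,0,0,1],[0,-0.002,0,0,1]]]' >/dev/null; python3 st.py
python3 -m jog '[[[0,-0.001,0,0,1],[0,-0.002,0,0,1],[0,-0.002,0,0,1]]]' >/dev/null; python3 st.py
python3 -m jog '[[[0,-0.001,0,0,1],[0,-0.001,0,0,1]]]' >/dev/null; python3 st.py
python3 -m jog '[[[0,-0.001,0,0,1],[0,-0.001,0,0,1]]]' >/dev/null; python3 st.py
```

```text
13.02 tray pos -38.58 45.47 48.2 F -0.26 0.13 0.07 open 0.223
13.27 tray pos -38.6 47.5 48.1 F -0.92 0.06 -0.19 open 0.226
13.43 tray pos -38.58 48.45 48.2 F -0.58 0.33 -0.54 open 0.224
13.6 tray pos -38.61 49.43 48.1 F -0.69 0.65 0.75 open 0.229
```

```bash
python3 -m jog '[[[0,-0.001,0,0,1],[0,-0.001,0,0,1]]]' >/dev/null; python3 st.py
python3 -m jog '[[[0,-0.001,0,0,1],[0,-0.001,0,0,1]]]' >/dev/null; python3 st.py
python3 -m jog '[[[0,-0.001,0,0,1],[0,-0.001,0,0,1]]]' >/dev/null; python3 st.py
```

```text
13.77 tray pos -38.59 50.42 48.1 F -0.71 0.2 0.38 open 0.226
13.93 tray pos -38.6 51.39 48.2 F -1.1 -0.31 0.38 open 0.227
14.1 tray pos -38.57 52.41 48.2 F 0.58 -0.99 -0.32 open 0.223
```

```bash
python3 -m jog '[[[0,-0.0005,0,0,1],[0,-0.001,0,0,1],[0,-0.001,0,0,1]]]' >/dev/null; python3 st.py
python3 -m jog '[[[0,-0.0005,0,0,1],[0,-0.0005,0,0,1]]]' >/dev/null; python3 st.py
python3 -m jog '[[[0,-0.0005,0,0,1],[0,-0.0005,0,0,1]]]' >/dev/null; python3 st.py
```

```text
14.35 tray pos -38.62 53.04 48.2 F -1.27 -0.49 -1.26 open 0.223
14.52 tray pos -38.6 53.32 48.2 F 0.59 -2.51 -1.82 open 0.223
14.68 tray pos -38.58 53.61 48.2 F 0.33 -3.0 -2.62 open 0.223
```

```bash
python3 -m jog '[[[0,-0.0005,0.0003,0,1],[0,-0.001,0.0005,0,1],[0,-0.001,0.0005,0,1]]]' >/dev/null; python3 st.py
python3 -m jog '[[[0,-0.0005,0,0,1],[0,-0.001,0,0,1],[0,-0.001,0,0,1]]]' >/dev/null; python3 st.py
```

```text
14.93 tray pos -38.57 53.8 48.2 F -1.35 -6.21 1.27 open 0.222
15.18 tray pos -38.57 54.24 48.3 F -1.07 -6.99 1.1 open 0.224
```

```bash
python3 -m jog '[[[0,-0.0005,0,0,1],[0,-0.001,0,0,1],[0,-0.001,0,0,1]]]' >/dev/null; python3 st.py
python3 -m jog '[[[0,-0.0005,0,0,1],[0,-0.0005,0,0,1]]]' >/dev/null; python3 st.py
python3 -m jog '[[[0,0,0,0,1],[0,0,0,0,1]]]' >/dev/null; python3 st.py
```

```text
15.43 tray pos -38.6 54.65 48.3 F -0.94 -8.7 1.17 open 0.223
15.6 tray pos -38.58 54.8 48.3 F 0.03 -9.0 0.15 open 0.224
15.77 tray pos -38.62 54.82 48.3 F -1.54 -8.87 0.46 open 0.222
```

```bash
python3 -m jog '[[[0,-0.0005,0,0,1],[0,-0.001,0,0,1],[0,-0.001,0,0,1]]]' >/dev/null; python3 st.py
python3 -m jog '[[[0,0,0,0,1],[0,0,0,0,1],[0,0,0,0,1]]]' >/dev/null; python3 st.py
python3 -m jog '[[[0,0,0,0,1],[0,0,0,0,1],[0,0,0,0,1]]]' >/dev/null; python3 st.py
python3 -c "
from h import *
p,d=optics.grab_frame('side');cv2.imwrite('pics/s3.png',cv2.resize(p[180:320,250:420,::-1],None,fx=4,fy=4))"
```

```text
16.02 tray pos -38.58 55.19 48.3 F -0.8 -10.84 -0.98 open 0.223
16.27 tray pos -38.63 55.2 48.3 F -0.5 -11.12 -0.09 open 0.224
16.52 tray pos -38.6 55.18 48.3 F 0.06 -11.0 -1.2 open 0.231
```

View pics/s3.png

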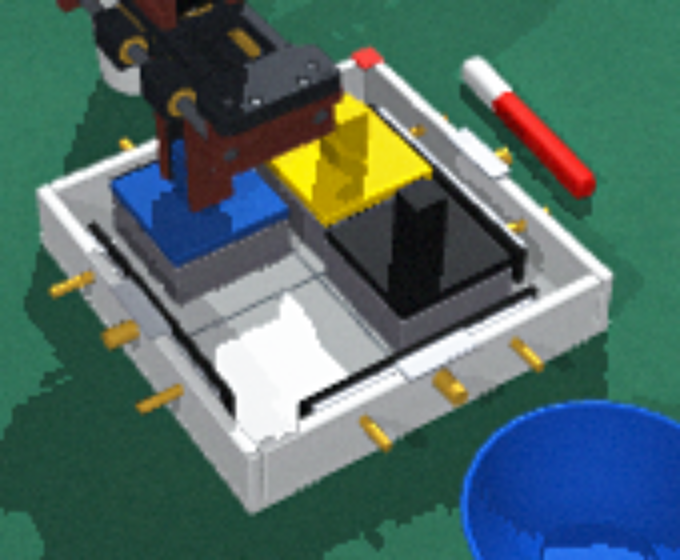

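Blue, at (200,215), bears on the +y fence; yellow and black are unmoved. Held at 11 N for 0.6 s. Releasing and moving over black.

```bash
python3 -m jog '[[[0,0.001,0,0,1],[0,0.002,0,0,1],[0,0.003,0,0,1]]]' >/dev/null; python3 st.py
python3 -m jog '[[[0,0,0,0,0.4],[0,0,0,0,0.4],[0,0,0,0,0.4],[0,0,0,0,0.4],[0,0,0,0,0.4]]]' >/dev/null; python3 st.py
python3 -m jog '[[[0,0,-0.02,0,0.4],[0,0,-0.045,0,0.4],[0,0,-0.06,0,0.4],[0,0,-0.06,0,0.4]]]' >/dev/null; python3 st.py
python3 -m jog '[[[0.025,0.03,0,0,0.4],[0.05,0.058,0,0,0.4],[0.074,0.085,0,0,0.4],[0.074,0.092,0,0,0.4],[0.074,0.092,0,0,0.4]]]' >/dev/null
python3 -m jog '[[[0,0,0,0,0.4],[0,0,0,0,0.4],[0,0,0,0,0.4]]]' >/dev/null; python3 st.py
python3 - <<'E'
from h import *
c=optics.camera_params("wrist");p,d=optics.grab_frame("wrist");cv2.imwrite("pics/w3.png",p[...,::-1]);W=cloud("wrist",p,d,c);m=masks(p)
y=np.radians(27.08); Rt=np.array([[np.cos(y),np.sin(y)],[-np.sin(y),np.cos(y)]]);t0=np.array([596.3,-85.75])
for k in("yellow","blue","black"):
    g=m[k]&(W[...,2]>66)&(W[...,2]<82)
    if g.sum()>30:
        r=rect(c,biggest(g),76); print(k,(Rt@(np.array(r[0])-t0)).round(1),np.round(r[1:2],1),r[2])
E
python3 st.py
```

```text
16.82 tray pos -38.61 53.99 48.2 F -0.74 -4.91 2.26 open 0.226
17.23 tray pos -38.5 56.52 47.5 F 0.16 0.09 0.3 open 0.563
17.57 tray pos -36.55 55.15 110.6 F 0.3 0.14 0.22 open 0.598
18.23 tray pos 34.54 -34.74 107.4 F -0.04 -0.94 0.13 open 0.602
yellow [44.8 36.2] [[21.4 22.2]] 27.014755249023438
black [ 40.3 -36.7] [[21.6 19.1]] 27.016061782836914
18.28 tray pos 34.73 -35.05 107.7 F -1.05 0.37 0.45 open 0.604
```

```bash
python3 -m jog '[[[0.002,0.001,0.01,0,0.4],[0.002,0.001,0.02,0,0.4],[0.002,0.001,0.02,0,0.4],[0.002,0.001,0.02,0,0.4],[0.002,0.001,0.02,0,0.4]]]' >/dev/null; python3 st.py
python3 -m jog '[[[0,0,0,0,0.4],[0,0,0,0,0.4],[0,0,0,0,0.4]]]' >/dev/null; python3 st.py
```

```text
18.7 tray pos 37.08 -37.24 87.3 F -0.57 0.18 -0.45 open 0.603
18.95 tray pos 37.42 -37.56 88.0 F 0.92 -0.17 0.2 open 0.603
```

```bash
python3 -m jog '[[[0,0,0.02,0,0.4],[0,0,0.035,0,0.4],[0,0,0.04,0,0.4],[0,0,0.04,0,0.4],[0,0,0.04,0,0.4]]]' >/dev/null; python3 st.py
python3 -m jog '[[[0,0,0,0,0.4],[0,0,0,0,0.4],[0,0,0,0,0.4]]]' >/dev/null; python3 st.py
python3 -m jog '[[[0,0,0,0,0.7],[0,0,0,0,1],[0,0,0,0,1],[0,0,0,0,1],[0,0,0,0,1]]]' >/dev/null; python3 st.py
python3 -m jog '[[[0,0,0,0,1],[0,0,0,0,1],[0,0,0,0,1],[0,0,0,0,1]]]' >/dev/null; python3 st.py
```

```text
19.37 tray pos 37.43 -37.48 48.0 F 0.09 -0.47 -0.69 open 0.606
19.62 tray pos 37.78 -37.71 48.6 F 0.3 0.54 -0.07 open 0.598
20.03 tray pos 37.23 -37.42 47.7 F -0.77 -0.41 -0.68 open 0.261
20.37 tray pos 37.24 -37.31 47.7 F -0.61 0.13 0.33 open 0.228
```

```bash
python3 -m jog '[[[-0.014,0,0,0,1],[-0.028,0,0,0,1],[-0.042,0,0,0,1],[-0.056,0,0,0,1],[-0.066,0,0,0,1]]]' >/dev/null; python3 st.py
python3 -m jog '[[[-0.005,0,0,0,1],[-0.01,0,0,0,1],[-0.01,0,0,0,1],[-0.01,0,0,0,1]]]' >/dev/null; python3 st.py
python3 -m jog '[[[-0.002,0,0,0,1],[-0.004,0,0,0,1],[-0.004,0,0,0,1]]]' >/dev/null; python3 st.py
python3 -m jog '[[[-0.002,0,0,0,1],[-0.003,0,0,0,1],[-0.003,0,0,0,1]]]' >/dev/null; python3 st.py
```

```text
20.78 tray pos -29.82 -37.5 47.6 F 0.25 -0.47 -0.44 open 0.226
21.12 tray pos -38.86 -37.31 47.6 F -0.95 -0.36 0.09 open 0.232
21.37 tray pos -42.54 -37.14 47.6 F 0.74 -0.33 -1.46 open 0.228
21.62 tray pos -45.97 -37.24 47.6 F 0.54 -0.58 0.01 open 0.224
```

```bash
python3 -m jog '[[[-0.001,0,0,0,1],[-0.002,0,0,0,1],[-0.002,0,0,0,1]]]' >/dev/null; python3 st.py
python3 -m jog '[[[-0.001,0,0,0,1],[-0.002,0,0,0,1],[-0.002,0,0,0,1]]]' >/dev/null; python3 st.py
python3 -m jog '[[[-0.001,0,0,0,1],[-0.001,0,0,0,1]]]' >/dev/null; python3 st.py
python3 -m jog '[[[-0.001,0,0,0,1],[-0.001,0,0,0,1]]]' >/dev/null; python3 st.py
```

```text
21.87 tray pos -48.05 -37.26 47.6 F 0.53 -0.66 -0.29 open 0.224
22.12 tray pos -50.08 -37.26 47.6 F -1.01 0.59 -1.89 open 0.225
22.28 tray pos -50.98 -37.27 47.7 F -0.32 0.2 -1.3 open 0.229
22.45 tray pos -51.99 -37.24 47.6 F -0.86 0.07 -2.88 open 0.226
```

```bash
python3 -m jog '[[[-0.001,0,0.0005,0,1],[-0.001,0,0.0005,0,1]]]' >/dev/null; python3 st.py
python3 -m jog '[[[-0.001,0,0,0,1],[-0.001,0,0,0,1]]]' >/dev/null; python3 st.py
python3 -m jog '[[[-0.001,0,0,0,1],[-0.001,0,0,0,1]]]' >/dev/null; python3 st.py
```

```text
22.62 tray pos -52.08 -37.28 47.6 F 1.45 -0.03 0.18 open 0.224
22.78 tray pos -53.27 -37.46 47.6 F 2.3 0.71 2.4 open 0.227
22.95 tray pos -54.33 -37.57 47.6 F 2.45 0.74 4.09 open 0.222
```

```bash
python3 -m jog '[[[-0.001,0,-0.0003,0,1],[-0.001,0,-0.0003,0,1]]]' >/dev/null; python3 st.py
python3 -m jog '[[[-0.001,0,0,0,1],[-0.001,0,0,0,1]]]' >/dev/null; python3 st.py
python3 -m jog '[[[-0.0005,0,0,0,1],[-0.0005,0,0,0,1]]]' >/dev/null; python3 st.py
```

```text
23.12 tray pos -55.84 -37.43 47.6 F 2.53 0.78 3.07 open 0.227
23.28 tray pos -56.74 -37.4 47.6 F 0.57 0.23 4.25 open 0.224
23.45 tray pos -57.09 -37.39 47.6 F 2.76 -0.48 3.79 open 0.223
```

```bash
python3 -m jog '[[[-0.0005,0,0,0,1],[-0.001,0,0,0,1],[-0.001,0,0,0,1]]]' >/dev/null; python3 st.py
python3 -m jog '[[[-0.0005,0,0,0,1],[-0.001,0,0,0,1],[-0.001,0,0,0,1]]]' >/dev/null; python3 st.py
```

```text
23.7 tray pos -57.62 -37.39 47.6 F 3.7 -0.04 2.8 open 0.225
23.95 tray pos -58.2 -37.42 47.7 F 5.13 -0.92 1.66 open 0.229
```

```bash
python3 -m jog '[[[-0.0005,0,0,0,1],[-0.001,0,0,0,1],[-0.001,0,0,0,1]]]' >/dev/null; python3 st.py
python3 -m jog '[[[-0.0005,0,0,0,1],[-0.001,0,0,0,1],[-0.001,0,0,0,1]]]' >/dev/null; python3 st.py
```

```text
24.2 tray pos -58.58 -37.39 47.7 F 6.37 -1.33 0.19 open 0.226
24.45 tray pos -58.92 -37.39 47.8 F 8.24 -2.01 -1.37 open 0.228
```

```bash
python3 -m jog '[[[-0.0005,0,0.0002,0,1],[-0.001,0,0.0003,0,1],[-0.001,0,0.0003,0,1]]]' >/dev/null; python3 st.py
python3 -m jog '[[[-0.0003,0,0,0,1],[-0.0006,0,0,0,1],[-0.0006,0,0,0,1]]]' >/dev/null; python3 st.py
```

```text
24.7 tray pos -59.13 -37.4 47.8 F 8.73 -1.06 0.17 open 0.23
24.95 tray pos -59.28 -37.35 47.9 F 9.21 -2.58 -1.18 open 0.23
```

```bash
python3 -m jog '[[[-0.0005,0,0,0,1],[-0.001,0,0,0,1],[-0.001,0,0,0,1]]]' >/dev/null; python3 st.py
python3 -m jog '[[[0,0,0,0,1],[0,0,0,0,1],[0,0,0,0,1]]]' >/dev/null; python3 st.py
python3 -m jog '[[[0,0,0,0,1],[0,0,0,0,1],[0,0,0,0,1],[0,0,0,0,1]]]' >/dev/null; python3 st.py
python3 -c "
from h import *
p,d=optics.grab_frame('side');cv2.imwrite('pics/s4.png',cv2.resize(p[180:320,250:420,::-1],None,fx=4,fy=4))"
```

```text
25.2 tray pos -59.69 -37.37 47.9 F 11.23 -0.81 -1.0 open 0.225
25.45 tray pos -59.69 -37.37 47.9 F 10.87 -1.34 -2.02 open 0.226
25.78 tray pos -59.7 -37.41 47.9 F 10.92 -1.26 -0.95 open 0.225
```

View pics/s4.png

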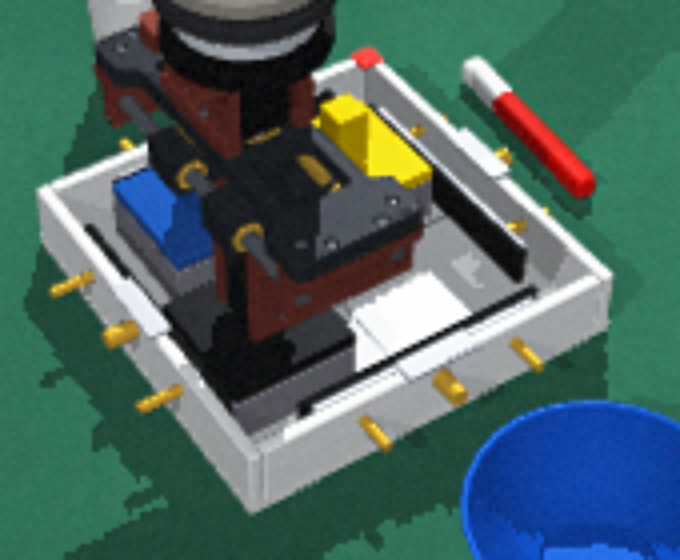

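Black, at (260,345), is against the -x fence, held at about 11 N for 0.6 s. Releasing, retreating and verifying.

```bash
python3 -m jog '[[[0.001,0,0,0,1],[0.002,0,0.0002,0,1],[0.003,0,0.0003,0,1]]]' >/dev/null; python3 st.py
python3 -m jog '[[[0,0,0,0,0.4],[0,0,0,0,0.4],[0,0,0,0,0.4],[0,0,0,0,0.4],[0,0,0,0,0.4]]]' >/dev/null; python3 st.py
python3 -m jog '[[[0,0,-0.02,0,0.4],[0,0,-0.05,0,0.4],[0,0,-0.08,0,0.4],[0,0,-0.12,0,0.4],[0,0,-0.16,0,0.4]]]' >/dev/null
python3 -m jog '[[[0,0,-0.04,0,0],[0.02,-0.02,-0.08,0,0],[0.04,-0.03,-0.12,0,0],[0.04,-0.03,-0.14,0,0],[0.04,-0.03,-0.14,0,0]]]' >/dev/null
python3 -m jog '[[[0,0,0,0,0],[0,0,0,0,0],[0,0,0,0,0]]]' >/dev/null; python3 st.py
python3 - <<'E'
from h import *
c=optics.camera_params("wrist");p,d=optics.grab_frame("wrist");cv2.imwrite("pics/w4.png",p[...,::-1]);W=cloud("wrist",p,d,c);m=masks(p)
y=np.radians(27.08); Rt=np.array([[np.cos(y),np.sin(y)],[-np.sin(y),np.cos(y)]]);t0=np.array([596.3,-85.75])
for k in("yellow","blue","black"):
    T=(W[...,:2]-t0)@Rt.T; g=m[k]&(W[...,2]>68)&(W[...,2]<82)&(abs(T).max(-1)<100)
    if g.sum()>15:
        r=rect(c,biggest(g),76); print(k,(Rt@(np.array(r[0])-t0)).round(1),np.round(r[1],1),round(r[2],1),'top z',np.median(W[g][:,2]).round(1))
        l=m[k]&(abs(W[...,2]-42)<4)&(abs(T).max(-1)<100); l=biggest(cv2.morphologyEx(l.astype(np.uint8),cv2.MORPH_OPEN,np.ones((5,5)))); A=W[l]; co=np.linalg.lstsq(np.c_[A[:,:2]-A[:,:2].mean(0),np.ones(len(A))],A[:,2],rcond=None)[0]; print('  lid slope/z',co.round(3))
E
```

```text
26.08 tray pos -58.71 -37.42 47.6 F 5.3 -0.36 6.91 open 0.223
26.5 tray pos -61.89 -37.08 46.4 F -0.13 -0.29 -0.93 open 0.563
27.58 tray pos -22.23 -7.42 344.9 F -0.26 0.24 -1.07 open 0.999
yellow [43.3 37.8] [18.3 19.3] 26.9 top z 74.9
  lid slope/z [ 5.0000e-03 -0.0000e+00  4.1505e+01]
blue [-36.5  52. ] [18.7 20.2] 26.9 top z 75.2
  lid slope/z [-1.0000e-03 -1.0000e-03  4.1494e+01]
black [-55.1 -37.3] [20.7 18.7] 27.5 top z 75.3
  lid slope/z [-1.0000e-03 -2.0000e-03  4.1619e+01]
```

View pics/w4.png

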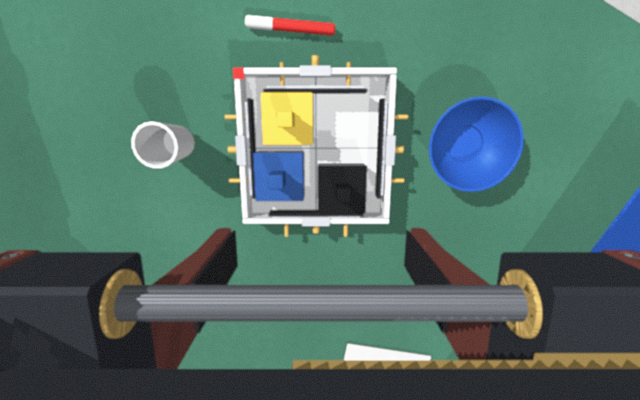

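The last picture shows yellow at (286,118), blue (279,177) and black (343,190), each against its fence. Cup, bowl and marker are where they were. Handing in.

```bash
python3 -c "
from cell import manip; print(manip.finish_job())"
```

```text
the job is handed in; nothing more can be done
None
```

I slid all three boxes round the tray by their grips, without lifting them, and handed the job in at about 28 s on the robot's clock. It reported no verdict, so success rests on my own checks below.

| Box | Direction, fence | Push at the wrist | Final centre in tray (mm) |
|---|---|---|---|
| Yellow | +x, fence_px | about 11.5 N | (43, 38) |
| Blue | +y, fence_py | about 11 N | (-37, 52) |
| Black | -x, fence_nx | about 11 N | (-55, -37) |

Each push was held for at least 0.5 s before I released the box.

**Final checks:** in the last wrist image the lids are level (slope at most 0.005) and at the right height for boxes flat on the floor. All three positions are inside the limits. The gripper is clear of everything, and the cup, bowl and marker look unmoved.

**What disagreed or is uncertain:**
- **Force on the fences:** this was inferred from the wrist reading, which has about 1 N of noise. Yellow's push also pressed down about 9 N, so drag took an estimated 2 N and its fence force was nearer 9 N.
- **Fence contact points:** the boxes met the fences about 2 to 3 mm further on than the image predicted, so I judged contact by force.
- **Grip heights:** the grip tops read about 1 mm low, which is within the camera calibration error.

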